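# Hold a glued walnut block in the spring jig

## Robot

A 6-joint arm with a two-finger parallel gripper is mounted at the origin on a cart in front of the work surface, level with it; the furniture and walls round the work are solid. World frame = base frame: x ahead of the robot, y to its left, z up, the work surface at z = 0. Lengths are in m, angles in rad, forces in N, time in s.
With the tool pointing down it reaches from about 0.375 to 0.925 m from the base axis. Payload 5.7 kg.
Tool frame: the origin (TCP) lies between the finger pads, 19 mm behind the fingertips; this is the grasp point; z points along the fingers, y is the line along which they close (so a half turn about z gives the same grasp; the last joint's range is limited). The gripper opens to 85 mm and grips with 20 to 120 N. Pads are 22 mm wide; open, the fingers measure 114 mm over their backs; the gripper's body (76 mm by 85 mm) begins 54 mm behind the grasp point. The pads swing forward as they close: fully open they stand 13 mm farther back than shut.
Start: joints at [1.157, 0.359, 1.51, -0, 1.272, -0.115], TCP at [0.177, 0.573, 0.25] pointing down, gripper open.
Joint ranges: [-2.97, 2.97], [-1.01, 2.36], [0.21, 2.38], [-0.96, 4.11], [0.2, 2.71], [-2.98, 2.98]. Speed limits (rad/s): [2.39, 2.39, 3.14, 3.14, 3.14, 3.14].

## Interface

Orientations are given as a unit quaternion [x, y, z, w].
In Python, from rig import r, optics gives the robot as it stands.
- The arm moves only by the shell command python3 -m crank 'ROWS'. ROWS is JSON, a list of rows, each a list of 7 numbers: the shift along the tool's x, y, z in cm, then the turn, a rotation vector about the tool's x, y, z in rad, then the closure in counts, from 0 (fully open) to 255 (shut). A call has 1 to 8 rows; each row is the pose to reach, as a shift and turn from the pose commanded when the call began, along the tool's axes at that moment; what a row does not reach only later rows make up. A row lasts 1/12 s, in which the tool goes at most 41.7 mm and 7.16 degrees, less where a joint would pass 70% of its speed; a pose out of reach is approached as far as the arm can. A call with a gripper value outside its range is refused whole. The fingers move at their own pace and stop on an object; the grip force is fixed at half the most. Time passes only in rows, so rows that repeat a pose let the fingers close. It gives the time, the measured TCP pose, the force, the opening and the grip force at its end, in the units of the state.
- r.get_state(): the state, without advancing time (a new reading comes with each control period).
- optics.get_image(name): name is "scene" or "top" or "wrist"; returns the picture (384x512x3 uint8, red, green, blue); there is no depth.
- optics.get_calibration(name): a dict with "K" (3x3 intrinsics, pixels), "camera_from_world" (4x4, takes a point from world to camera coordinates); the wrist camera has in their place "hand_eye" (4x4, takes a point from camera to tool coordinates, whose origin is the TCP and whose axes are the flange's). Camera axes: x right, y down, z forward; pixel columns grow to the right and rows downward; lengths in m; the calibration is good to about 2 mm. A picture is of the moment at which its call begins: read the wrist's pose just before it. get_calibration takes no time and is no camera call.
- r.hand_in(): hands the job in; it is judged then, once.
The state is a dict: "time": time; "qpos": joint angles; "qvel": joint speeds; "joint_torque": joint torques, N m; "tcp_pos": TCP position; "tool_rot": TCP orientation; "force": force on the tool from outside, world axes, zero at the start; "moment": the same for the moment, N m; "finger_gap": finger opening in m; "finger_force": force on a finger pad.
Only numpy, scipy, OpenCV 4.12 (cv2) and the standard library are available. Lean on these libraries where they do the work, as an engineer would, in place of code of your own. Each camera call takes 0.05 s, during which the arm holds its last target. There are 200 camera calls.

## Task

The walnut block has just been glued: lay it flat and lengthwise in the gluing jig, between the stop and the sprung jaw, and let go of it. Then push the jaw by its round black grip towards the stop until the block seats and the spring pad is pressed in about half-way (about 7 of its 14 mm; never press it right in to its end), hold it there steadily for at least three seconds, and finish while still holding the grip so. Leave the petri dish, the vial and the tweezers where they are.

Things in the scene. Friction and masses are not known exactly. Their poses are not given: they have to be found in the camera images.
- block: loose walnut (dark brown wood) block lying flat on the desk, 45 x 85 x 26 mm, 0.11 kg; origin at the centre of its underside, own y along the 85 mm length, z up. It lies to the left of the jig.
- jig: wooden bed of the gluing jig, fixed to the desk, 90 mm wide (x) and 310 mm long (y, from -185 to +125 mm), its top 12 mm above the desk; origin at desk height on the centre line; its own y runs along the bed from the sprung jaw (-y end, at the robot's right) towards the stop (+y end). Placement and yaw vary. Both jaws lie on the centre line x = 0.
- stop_jaw: fixed aluminium stop on the bed's +y part, 56 mm wide, face 40 mm high above the bed, with a low foot and black screw knob behind it; it does not move, but is set at a different place along the bed each time (its face 40 to 65 mm on the +y side of the jig's origin). Origin at the foot of its face that the block seats on, at bed height; axes parallel to the jig's.
- jaw (a joint): travel in m of the sprung jaw along the jig's +y towards the stop, 0 to 0.095; 0 at the start. A weak return spring (2 N at 0, 4 N at 0.095) pushes it back to 0 when let go; friction 0.3 N. At 0 the relaxed pad's face is at y = -85 mm of the jig, so 125 to 150 mm clear of the stop, for the 85 mm block. The jaw is an aluminium block 56 x 30 mm whose top is 47 mm above the desk.
- pad (a joint): how far in m the spring pad is pressed into the jaw, 0 (relaxed) to 0.014 (bottomed); its spring gives 1 N at 0 and 1.5 N more per mm, so 11.5 N at half travel (total push on the grip then about 15 N). Pressed in, a steel rod comes out of the jaw's back by the same amount.
- push_grip: upright black round grip on top of the jaw, 26 mm diameter, 44 mm high, its underside 52.5 mm and its top 96.5 mm above the desk; origin at the centre of its underside; it moves with the jaw.
- grip_mid (a point): centre of the round grip, 74.5 mm above the desk, a good height for the TCP to pinch it from above
- pad_plate: the spring pad: steel plate with a cork face, 44 mm wide, 23 mm high, centred 26 mm above the desk in front of the jaw; origin 21 mm behind its face, axes parallel to the jig's
- pad_face (a point): centre of the cork face of the spring pad that presses on the block's end; it faces the jig's +y; 50 mm ahead of the grip's axis when relaxed
- petri: round clear petri dish, 60 mm diameter, 12 mm high, loose bystander beyond the jig; origin under its centre
- vial: small standing glass vial with black cap, 22 mm diameter, 56 mm high, loose bystander between the jig and the robot; origin under its centre
- tweezers_1: steel tweezers lying on the desk, 14 x 138 x 9 mm, loose bystander at the left; origin under the centre
Mind the look-alikes: they are no part of the job. Of the things that look like the block, take the one that is farthest from the robot's base at the start.

How it is judged:
On the way, in this order (a step that is already met when the one before it is completed fails the run):
1. the block lies flat and lengthwise on the jig's bed between stop and pad, let go, the pad not yet pressed (angle between block's own z axis and vertical below 0.12 rad and x of block in the frame of jig between -0.014 and 0.014 m and angle between the y axis of block and the y axis of jig, either way round below 0.14 rad and z of block in the frame of jig between 0.006 and 0.018 m and contact force between the fingers and block below 0.5 N and y of block in the frame of stop_jaw below -0.035 m and value of joint pad below 0.002 m and y of block in the frame of jig above -0.046 m), for 0.2 s.
2. the jaw, pushed by its grip, presses the block home against the stop with the pad about half-way in, for three seconds (angle between block's own z axis and vertical below 0.12 rad and x of block in the frame of jig between -0.014 and 0.014 m and angle between the y axis of block and the y axis of jig, either way round below 0.14 rad and z of block in the frame of jig between 0.006 and 0.018 m and y of block in the frame of stop_jaw above -0.048 m and contact force between block and stop_jaw above 3 N and contact force between pad_plate and block above 3 N and value of joint pad between 0.004 and 0.01 m and contact force between the fingers and push_grip above 3 N and contact force between the fingers and block below 0.5 N), for 2.8 s.
At the end, for the whole second after the job is handed in: Still holding: the gripper pushes the round grip only (over 3 N, not touching the block), pad pressed in 4 to 10 mm; the block flat (0.12 rad), lengthwise (0.14 rad), within 14 mm of the centre line, within 5 mm of the stop and pressed on it and on the pad by over 3 N (all of step 2 and linear speed of block below 0.02 m/s); the arm keeps its last pose, push and grip.
It fails at once if the spring pad is pressed right in (over 13 mm) (value of joint pad above 0.013 m).
It fails at once if a bystander is shifted by more than 25 mm or the vial is knocked over (distance of any of petri, vial, tweezers_1 from where it was at the start of the episode above 0.025 m or angle between vial's own z axis and vertical above 0.5 rad).
It also fails if it takes over 51 s, if anything falls off the work surface, if the arm or the gripper's body presses on something with over 40 N, if the wrist force passes 120 N, or if a joint passes its speed limit or range.

## Working session

There is one attempt and no reset: what is moved stays moved. The work goes in short steps, Python scripts to look and compute and a shell command to move; the robot and the scene stay as the last step left them, time stands still between calls to the robot, and variables do not carry over. Pictures are saved under pics/ and viewed, at most 10 in all, crops included, and the job is handed in when it is done.

```bash
mkdir -p pics; ls; python3 - <<'E'
from rig import r, optics
import cv2,numpy as np
s=r.get_state();print({k:np.round(v,4).tolist() for k,v in s.items()})
for n in("scene","top"):
    im=optics.get_image(n);cv2.imwrite(f"pics/{n}0.png",cv2.resize(im[:,:,::-1],(800,600),interpolation=cv2.INTER_CUBIC))
    c=optics.get_calibration(n);print(n,np.round(c["K"],1).tolist(),np.round(c["camera_from_world"],3).tolist())
print(np.round(optics.get_calibration("wrist")["hand_eye"],3).tolist(),optics.get_calibration("wrist")["K"])
E
```

```text
pics
{'time': 0.0, 'qpos': [1.1569, 0.3595, 1.5114, 0.0, 1.2725, -0.1151], 'qvel': [-0.0001, 0.0009, -0.0002, 0.0007, 0.0016, -0.0005], 'joint_torque': [0.0016, -52.7612, -27.863, 0.0, 0.013, -0.0], 'tcp_pos': [0.1764, 0.5728, 0.2491], 'tool_rot': [0.1489, 0.9889, -0.0009, -0.0003], 'force': [0.3228, -0.551, 0.6825], 'moment': [-0.0228, 0.0128, 0.0628], 'finger_force': 0.0, 'finger_gap': 0.0856}
scene [[366.5, 0.0, 256.5], [0.0, 366.5, 191.9], [0.0, 0.0, 1.0]] [[-0.878, -0.478, 0.002, 0.555], [-0.19, 0.345, -0.919, 0.141], [0.439, -0.808, -0.394, 0.78], [0.0, 0.0, 0.0, 1.0]]
top [[366.8, 0.0, 260.2], [0.0, 366.8, 192.7], [0.0, 0.0, 1.0]] [[-0.022, -0.999, -0.027, 0.145], [-0.998, 0.024, -0.066, 0.557], [0.067, 0.025, -0.997, 1.048], [0.0, 0.0, 0.0, 1.0]]
[[-0.001, -0.959, -0.282, 0.071], [1.0, -0.001, 0.001, -0.001], [-0.001, -0.282, 0.959, -0.123], [0.0, 0.0, 0.0, 1.0]] [[335.64915263   0.         255.2953988 ]
 [  0.         335.64915263 189.20862676]
 [  0.           0.           1.        ]]
```

View pics/top0.png

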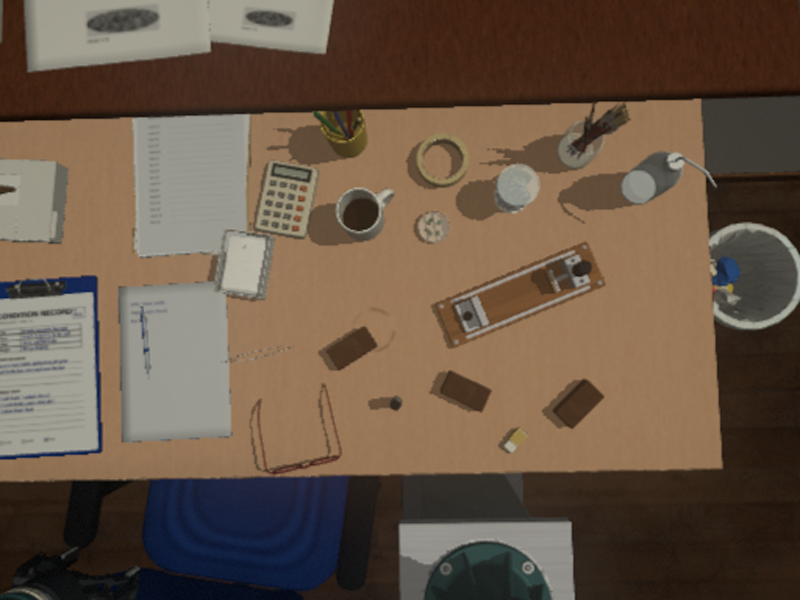

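View pics/scene0.png

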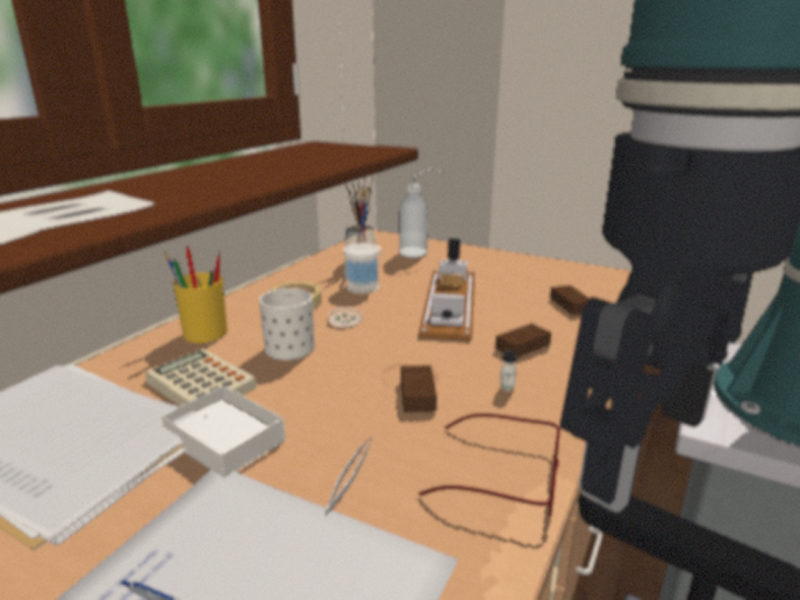

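The top view shows the candidate block on the left (350,347), two look-alikes nearer the robot at (465,391) and (577,403), the jig around (518,293) with its stop at (468,315) and grip at (582,268), and the vial at (396,403).

```bash
cat > h.py <<'E'
import numpy as np, cv2
from scipy.spatial.transform import Rotation as R
from rig import r, optics
def ray(n,uv,z,pose=None):
    """pixel (512x384) -> world point on height z"""
    c=optics.get_calibration(n);K=np.array(c["K"])
    if n=="wrist":
        p,q=pose;T=np.eye(4);T[:3,:3]=R.from_quat(q).as_matrix();T[:3,3]=p
        W=T@np.array(c["hand_eye"])
    else: W=np.linalg.inv(np.array(c["camera_from_world"]))
    d=W[:3,:3]@np.linalg.solve(K,[uv[0],uv[1],1]);o=W[:3,3]
    return o+d*(z-o[2])/d[2]
def todo(p,yaw_y):
    """tool-frame shift (cm) and turn about tool z to put TCP at p, tool down, tool y along world yaw_y (mod pi)"""
    s=r.get_state();M=R.from_quat(s["tool_rot"])
    y=np.array([np.cos(yaw_y),np.sin(yaw_y),0]);
    if y@M.as_matrix()[:,1]<0:y=-y
    z=np.array([0,0,-1.]);T=np.c_[np.cross(y,z),y,z]
    print("shift cm",np.round(100*M.inv().apply(np.array(p)-s["tcp_pos"]),2),"turn",np.round((M.inv()*R.from_matrix(T)).as_rotvec(),3),"tcp",np.round(s["tcp_pos"],4),"yaw",np.degrees(np.arctan2(M.as_matrix()[1,1],M.as_matrix()[0,1])).round(1))
E
python3 - <<'E'
from h import *
for n,u,v in [("left",350,347),("mid",465,391),("right",577,403)]:
    p=ray("top",(u*.64,v*.64),.026);print(n,p.round(3),np.hypot(*p[:2]).round(3))
for n,u,v in [("vial",396,403),("grip",582,268)]:print(n,ray("top",(u*.64,v*.64),.056 if n=="vial" else .0965).round(3))
im=cv2.imread("pics/top0.png")
t=optics.get_image("top")[:,:,::-1][145:285,200:400];cv2.imwrite("pics/topc.png",cv2.resize(t,(800,560),interpolation=cv2.INTER_CUBIC))
E
```

```text
left [0.477 0.239 0.026] 0.534
mid [0.392 0.029 0.026] 0.394
right [ 0.367 -0.174  0.026] 0.406
vial [0.376 0.154 0.056]
grip [ 0.605 -0.173  0.097]
```

View pics/topc.png

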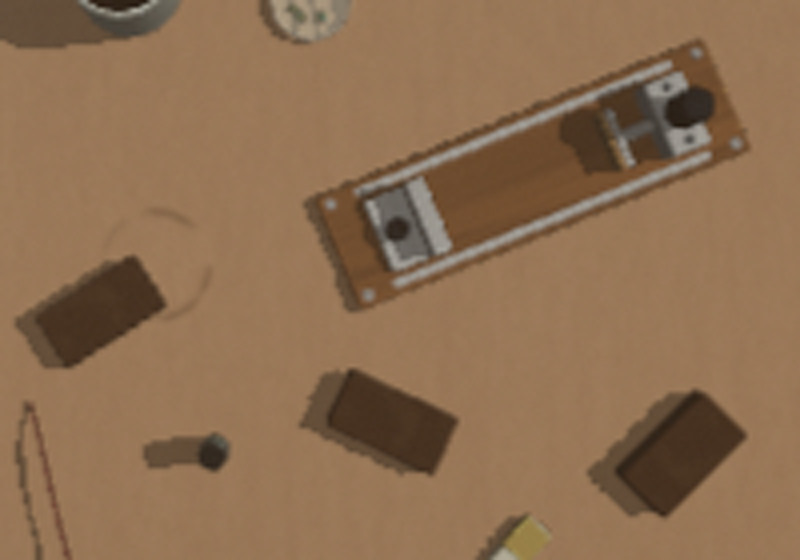

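The crop shows the left block's top corners at (35,320), (132,258), (165,305), (68,367). The bed corners are at (310,203), (703,40), (748,148), (355,310), the stop's face edge runs (425,178)-(452,248), and the cap of the grip is at (690,107).

```bash
python3 - <<'E'
from h import *
f=lambda u,v,z:ray("top",(200+u/4-.4,145+v/4-.4),z)
b=np.array([f(u,v,.026) for u,v in[(35,320),(132,258),(165,305),(68,367)]])
d=lambda i,j,q:np.linalg.norm(q[i]-q[j]).round(4)
print("block",b.mean(0).round(4),d(0,1,b),d(1,2,b),d(2,3,b),d(3,0,b)); v=b[1]-b[0]+b[2]-b[3];print("yaw",np.degrees(np.arctan2(v[1],v[0])))
j=np.array([f(u,v,.012) for u,v in[(310,203),(703,40),(748,148),(355,310)]])
print("bed",d(0,1,j),d(1,2,j),d(2,3,j),d(3,0,j)); y=j[0]-j[1]+j[3]-j[2];y/=np.linalg.norm(y);yaw=np.degrees(np.arctan2(y[1],y[0]))
o=j.mean(0)+y*.03; x=np.array([y[1],-y[0],0]);print("jig o",o.round(4),"yaw y",yaw)
loc=lambda p:(((p-o)@x).round(4),((p-o)@y).round(4))
for n,p in [("stopA",f(425,178,.052)),("stopB",f(452,248,.052)),("grip",f(690,107,.0965)),("pad",f(607,110,.0375)),("pad",f(630,165,.0375)),("petri",f(307,8,.012)),("vial",f(213,452,.056))]:print(n,p.round(4),loc(p))
E
```

```text
block [0.4755 0.2372 0.026 ] 0.0832 0.0416 0.0829 0.0416
yaw -58.72290591114478
bed 0.3119 0.0854 0.3099 0.0847
jig o [ 0.5577 -0.0491  0.012 ] yaw y 111.1412143939145
stopA [0.5653 0.0027 0.052 ] (np.float64(0.0257), np.float64(0.0456))
stopB [ 0.5155 -0.0147  0.052 ] (np.float64(-0.0269), np.float64(0.0473))
grip [ 0.6056 -0.1722  0.0965] (np.float64(0.0003), np.float64(-0.1321))
pad [ 0.6119 -0.1299  0.0375] (np.float64(0.0214), np.float64(-0.0949))
pad [ 0.5721 -0.1446  0.0375] (np.float64(-0.021), np.float64(-0.0943))
petri [0.6964 0.0819 0.012 ] (np.float64(0.1766), np.float64(0.0721))
vial [0.3773 0.1561 0.056 ] (np.float64(-0.0943), np.float64(0.2564))
```

```bash
python3 - <<'E'
from h import *
todo([.4755,.2372,.16],np.radians(31.3))
E
```

```text
shift cm [-38.47 -23.27   8.96] turn [-0.001  0.     0.726] tcp [0.1764 0.5729 0.2493] yaw 72.9
```

```bash
python3 -m crank '[[-3.2,-1.9,0.7,0,0,0.1,0],[-6.4,-3.9,1.5,0,0,0.2,0],[-9.6,-5.8,2.2,0,0,0.3,0],[-12.8,-7.7,3,0,0,0.4,0],[-16,-9.7,3.7,0,0,0.5,0],[-19.2,-11.6,4.5,0,0,0.6,0],[-22.4,-13.5,5.2,0,0,0.7,0],[-25.6,-15.5,6,0,0,0.726,0]]'; python3 - <<'E'
from h import *
todo([.4755,.2372,.16],np.radians(31.3))
E
```

```text
time: 0.82
tcp_pos: [0.3766, 0.3485, 0.1897]
tool_rot: [0.492, 0.87, 0.0, 0.0]
force: [1.1, 0.7, -0.1]
finger_gap: 0.0856
finger_force: 0.0
shift cm [-14.64   2.75   2.97] turn [ 0.    -0.    -0.005] tcp [0.3766 0.3485 0.1897] yaw 31.0
```

```bash
python3 -m crank '[[-3.5,0.7,0.7,0,0,0,0],[-7,1.3,1.5,0,0,0,0],[-10.5,2,2.2,0,0,0,0],[-14,2.7,3,0,0,-0.005,0],[-14.6,2.75,3,0,0,-0.005,0],[-14.6,2.75,3,0,0,-0.005,0]]'; python3 - <<'E'
from h import *
s=r.get_state();im=optics.get_image("wrist")[:,:,::-1]
cv2.imwrite("pics/w1.png",cv2.resize(im,(800,600),interpolation=cv2.INTER_CUBIC))
todo([.4755,.2372,.026],np.radians(31.3))
E
```

```text
time: 1.32
tcp_pos: [0.4762, 0.2376, 0.1594]
tool_rot: [0.49, 0.872, -0.0, -0.0]
force: [0.7, 0.3, -0.9]
finger_gap: 0.0856
finger_force: 0.0
shift cm [-0.17 -0.03 13.37] turn [-0.001 -0.001  0.002] tcp [0.475  0.2388 0.1597] yaw 31.4
```

View pics/w1.png

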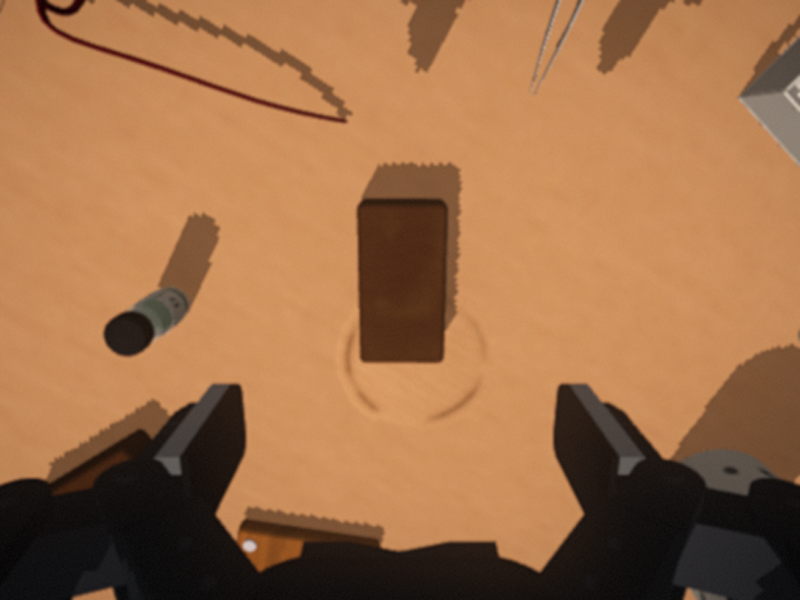

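The wrist view shows the block at (402,282) with its top corners at about (357,203), (447,203), (444,361), (361,361). The vial cap is at (129,333), well clear of the fingers.

```bash
python3 - <<'E'
from h import *
s=r.get_state();P=(s["tcp_pos"],s["tool_rot"])
b=np.array([ray("wrist",(u*.64,v*.64),.026,P) for u,v in[(357,203),(447,203),(444,361),(361,361)]])
print(b.mean(0).round(4),[np.linalg.norm(b[i]-b[i-1]).round(4) for i in range(4)])
v=b[0]+b[1]-b[2]-b[3];a=np.arctan2(v[1],v[0]);print(np.degrees(a)%180)
todo([*b.mean(0)[:2],.026],a-np.pi/2)
E
```

```text
[0.4758 0.2403 0.026 ] [np.float64(0.0828), np.float64(0.0436), np.float64(0.0828), np.float64(0.0439)]
121.64005689069506
shift cm [ 0.09  0.16 13.37] turn [-0.001 -0.001 -0.004] tcp [0.475  0.2388 0.1597] yaw 31.4
```

```bash
python3 -m crank '[[0,0.1,4,0,0,0,0],[0,0.1,8,0,0,0,0],[0.1,0.1,12,0,0,0,0],[0.1,0.1,13.4,0,0,0,60],[0.1,0.1,13.4,0,0,0,200],[0.1,0.1,13.4,0,0,0,255],[0.1,0.1,13.4,0,0,0,255],[0.1,0.1,13.4,0,0,0,255]]'; python3 -m crank '[[0,0,0,0,0,0,255],[0,0,0,0,0,0,255],[0,0,-3,0,0,0,255],[0,0,-6.5,0,0,0,255],[0,0,-9,0,0,0,255],[0,0,-9,0,0,0,255]]'
python3 - <<'E'
from h import *
y=np.array([np.cos(np.radians(111.14)),np.sin(np.radians(111.14))])
c=np.array([.5577,-.0491])-.008*y
todo([*c,.115],np.radians(21.14))
E
```

```text
time: 2.03
tcp_pos: [0.4763, 0.2419, 0.0278]
tool_rot: [0.488, 0.873, 0.001, 0.001]
force: [0.2, 0.0, -1.4]
finger_gap: 0.0437
finger_force: 62.8
time: 2.53
tcp_pos: [0.4788, 0.2421, 0.1214]
tool_rot: [0.488, 0.873, 0.004, 0.003]
force: [1.0, 1.0, -1.2]
finger_gap: 0.0435
finger_force: 62.9
shift cm [-29.72  -8.68   0.62] turn [0.01  0.001 0.182] tcp [0.4788 0.2421 0.1214] yaw 31.6
```

```bash
python3 -m crank '[[-3,-0.9,0,0,0,0.03,255],[-6.6,-1.9,0,0,0,0.06,255],[-10.3,-3,0,0,0,0.1,255],[-14,-4.1,0,0,0,0.14,255],[-17.7,-5.2,0,0,0,0.18,255],[-21.4,-6.2,0,0,0,0.182,255],[-25,-7.3,0,0,0,0.182,255],[-28,-8.1,0.3,0.005,0,0.182,255]]'; python3 -m crank '[[-1.7,-0.5,0.3,0,0,0,255],[-1.7,-0.5,0.3,0,0,0,255],[-1.7,-0.5,0.3,0,0,0,255],[-1.7,-0.5,0.3,0,0,0,255]]'
python3 - <<'E'
from h import *
s=r.get_state();im=optics.get_image("wrist")[:,:,::-1]
cv2.imwrite("pics/w2.png",cv2.resize(im,(800,600),interpolation=cv2.INTER_CUBIC))
y=np.array([np.cos(np.radians(111.14)),np.sin(np.radians(111.14))])
c=np.array([.5577,-.0491])-.008*y
todo([*c,.115],np.radians(21.14))
E
```

```text
time: 3.2
tcp_pos: [0.5533, -0.043, 0.1133]
tool_rot: [0.566, 0.825, -0.002, -0.001]
force: [0.5, -0.1, -1.2]
finger_gap: 0.0435
finger_force: 62.8
time: 3.53
tcp_pos: [0.5536, -0.0573, 0.1098]
tool_rot: [0.566, 0.825, -0.002, -0.002]
force: [0.1, 0.2, -1.5]
finger_gap: 0.0435
finger_force: 62.8
shift cm [-0.22  0.66 -0.51] turn [-0.006 -0.     0.   ] tcp [ 0.5536 -0.0568  0.1099] yaw 21.2
```

View pics/w2.png

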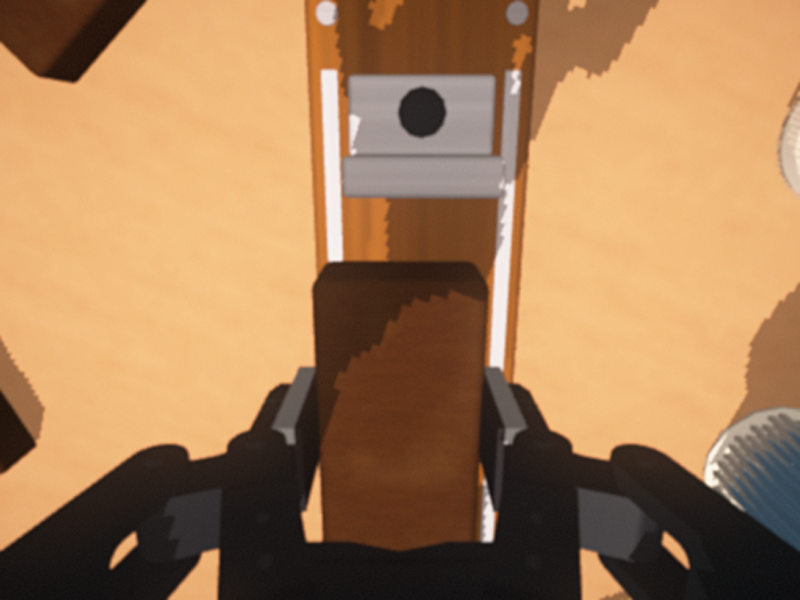

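The wrist view shows the stop's face edge at row 197 from column 344 to 501, screws at (327,13) and (517,13), and the held block's front top edge at row 291 from column 313 to 488.

```bash
python3 - <<'E'
from h import *
s=r.get_state();P=(s["tcp_pos"],s["tool_rot"]);zt=s["tcp_pos"][2]-.0015
f=lambda u,v,z:ray("wrist",(u*.64,v*.64),z,P)
o=np.array([.5577,-.0491,0]);a=np.radians(111.14);y=np.array([np.cos(a),np.sin(a),0]);x=np.array([y[1],-y[0],0])
for n,p in[("stopL",f(344,197,.052)),("stopR",f(501,197,.052)),("knob",f(422,112,.03)),("scrL",f(327,13,.012)),("scrR",f(517,13,.012)),("bL",f(313,291,zt)),("bR",f(488,291,zt)),("bl_low",f(325,264,zt-.026)),("br_low",f(478,264,zt-.026)),("tcp",s["tcp_pos"])]:
    print(n,((p-o)@x).round(4),((p-o)@y).round(4))
print(R.from_quat(s["tool_rot"]).as_matrix()[:,2])
E
```

```text
stopL -0.0256 0.0469
stopR 0.0278 0.0469
knob 0.0015 0.0754
scrL -0.0343 0.1118
scrR 0.0376 0.1117
bL -0.0278 0.0297
bR 0.0153 0.0297
bl_low -0.0284 0.0305
br_low 0.0165 0.0306
tcp -0.0066 -0.0058
[-0.00531402 -0.00170979 -0.99998442]
```

```bash
python3 -m crank '[[0.2,0.7,2,0,0,0,255],[0.4,0.7,4.5,0,0,0,255],[0.4,0.7,6.3,0,0,0,255],[0.4,0.7,6.8,0,0,0,255],[0.4,0.7,6.8,0,0,0,255],[0.4,0.7,6.8,0,0,0,255]]'
```

```text
time: 4.08
tcp_pos: [0.5592, -0.051, 0.0424]
tool_rot: [0.565, 0.825, -0.002, -0.001]
force: [-0.2, -0.1, -1.2]
finger_gap: 0.0433
finger_force: 62.9
```

```bash
python3 -m crank '[[0,0,0.15,0,0,0,255],[0,0,0.15,0,0,0,255],[0,0,0.15,0,0,0,255]]';python3 -m crank '[[0,0,0.1,0,0,0,255],[0,0,0.1,0,0,0,255],[0,0,0.1,0,0,0,255]]'
```

```text
time: 4.33
tcp_pos: [0.5598, -0.0519, 0.0415]
tool_rot: [0.565, 0.825, -0.002, -0.0]
force: [-0.3, 0.4, -0.6]
finger_gap: 0.0437
finger_force: 62.9
time: 4.58
tcp_pos: [0.5591, -0.0519, 0.0397]
tool_rot: [0.565, 0.825, -0.002, -0.001]
force: [0.9, -0.1, -1.1]
finger_gap: 0.0435
finger_force: 62.9
```

```bash
python3 -m crank '[[0,0,0.1,0,0,0,255],[0,0,0.1,0,0,0,255],[0,0,0.1,0,0,0,255]]'; python3 -m crank '[[0,0,0.1,0,0,0,255],[0,0,0.1,0,0,0,255],[0,0,0.1,0,0,0,255]]'
```

```text
time: 4.83
tcp_pos: [0.5593, -0.0519, 0.0392]
tool_rot: [0.565, 0.825, -0.002, -0.001]
force: [-2.2, 0.6, 4.8]
finger_gap: 0.0437
finger_force: 63.6
time: 5.08
tcp_pos: [0.5592, -0.0519, 0.0391]
tool_rot: [0.565, 0.825, -0.002, -0.001]
force: [-3.6, 0.1, 15.5]
finger_gap: 0.0435
finger_force: 64.7
```

```bash
python3 -m crank '[[0,0,-0.15,0,0,0,255],[0,0,-0.15,0,0,0,80],[0,0,-0.15,0,0,0,80],[0,0,-0.15,0,0,0,80],[0,0,-0.15,0,0,0,80],[0,0,-3,0,0,0,80],[0,0,-6.5,0,0,0,80],[0,0,-10,0,0,0,80]]'; python3 -m crank '[[-0.5,0,-1,0,0,0,80],[-0.5,0,-1,0,0,0,80],[-0.5,0,-1,0,0,0,80]]'
python3 - <<'E'
from h import *
s=r.get_state();im=optics.get_image("wrist")[:,:,::-1]
cv2.imwrite("pics/w3.png",cv2.resize(im,(800,600),interpolation=cv2.INTER_CUBIC))
t=optics.get_image("top")[:,:,::-1][145:285,240:440];cv2.imwrite("pics/top3.png",cv2.resize(t,(800,560),interpolation=cv2.INTER_CUBIC))
np.save("p3.npy",np.r_[s["tcp_pos"],s["tool_rot"]])
E
```

```text
time: 5.75
tcp_pos: [0.5584, -0.0513, 0.1375]
tool_rot: [0.565, 0.825, -0.003, -0.003]
force: [1.2, -0.2, -1.6]
finger_gap: 0.0585
finger_force: 0.0
time: 6.0
tcp_pos: [0.5616, -0.0564, 0.1475]
tool_rot: [0.566, 0.825, -0.002, -0.001]
force: [-0.0, 0.5, 0.5]
finger_gap: 0.0585
finger_force: 0.0
```

View pics/w3.png

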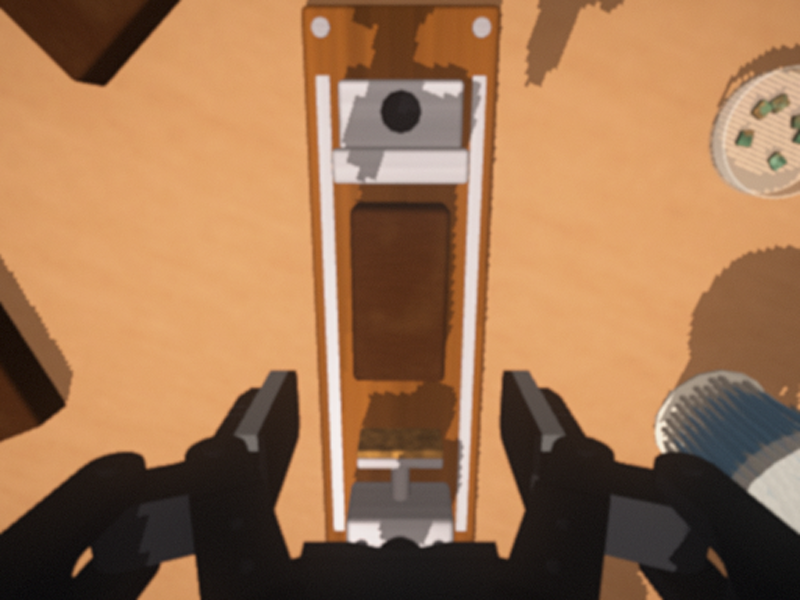

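The wrist view shows the block at (400,290), aligned on the bed, with a small gap to the stop (row 183) and about 30 mm to the cork (row 430). It is free of the fingers.

```bash
python3 - <<'E'
from h import *
q=np.load("p3.npy");P=(q[:3],q[3:])
f=lambda u,v,z:ray("wrist",(u*.64,v*.64),z,P)
o=np.array([.5577,-.0491,0]);a=np.radians(111.14);y=np.array([np.cos(a),np.sin(a),0]);x=np.array([y[1],-y[0],0])
for n,p in[("stopL",f(333,183,.052)),("stopR",f(468,183,.052)),("bFL",f(351,208,.038)),("bFR",f(450,208,.038)),("bRL",f(354,380,.038)),("bRR",f(444,380,.038)),("padL",f(358,431,.0375)),("padR",f(442,431,.0375))]:
    print(n,((p-o)@x).round(4),((p-o)@y).round(4))
p=o+.0012*x-.135*y;p[2]=.2;print(p);todo(p,np.radians(21.14))
E
```

```text
stopL -0.0262 0.0463
stopR 0.0289 0.0462
bFL -0.0204 0.0345
bFR 0.0231 0.0344
bRL -0.0212 -0.0484
bRR 0.0224 -0.0483
padL -0.02 -0.0765
padR 0.0221 -0.0765
[ 0.60750673 -0.17458199  0.2       ]
shift cm [-12.78   0.11  -5.44] turn [-0.008 -0.001 -0.   ] tcp [ 0.56   -0.0559  0.1458] yaw 21.1
```

```bash
python3 -m crank '[[-2,0,-1.5,0,0,0,80],[-5,0.1,-3,0,0,0,80],[-8.5,0.1,-4.5,-0.004,0,0,80],[-12,0.1,-5.4,-0.008,0,0,80],[-12.8,0.1,-5.4,-0.008,0,0,80],[-12.8,0.1,-5.4,-0.008,0,0,80],[-12.8,0.1,-5.4,-0.008,0,0,80]]'
python3 - <<'E'
from h import *
s=r.get_state();im=optics.get_image("wrist")[:,:,::-1]
cv2.imwrite("pics/w4.png",cv2.resize(im,(800,600),interpolation=cv2.INTER_CUBIC))
np.save("p4.npy",np.r_[s["tcp_pos"],s["tool_rot"]]);print(s["time"],s["tcp_pos"])
E
```

```text
time: 6.68
tcp_pos: [0.6073, -0.1745, 0.1992]
tool_rot: [0.566, 0.824, 0.001, -0.001]
force: [-0.1, 0.6, -0.5]
finger_gap: 0.0581
finger_force: 0.0
6.6833 [ 0.60726187 -0.17451544  0.19921629]
```

View pics/w4.png

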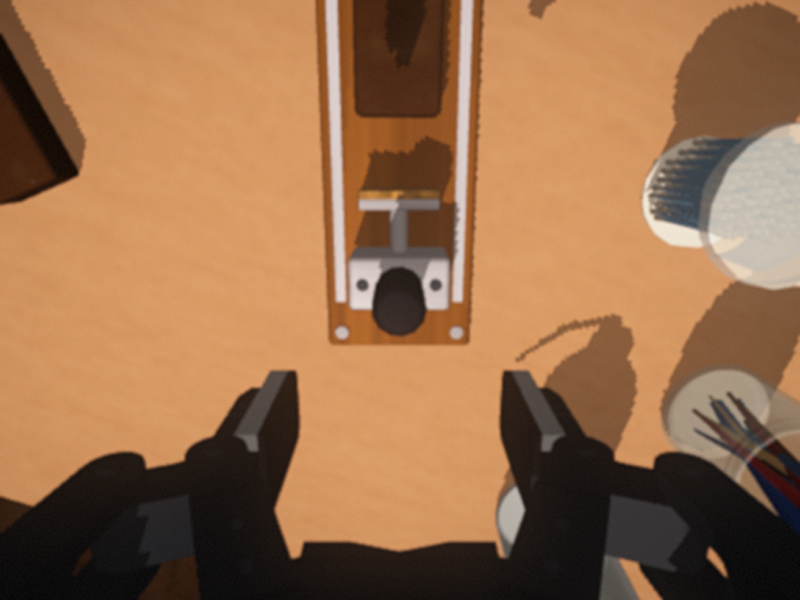

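The grip's top is at about (399,309) in the wrist view, with the cork at row 192, and a tall bottle shows beside the right finger. I'll check its clearance.

```bash
python3 - <<'E'
from h import *
q=np.load("p4.npy");P=(q[:3],q[3:])
f=lambda u,v,z:ray("wrist",(u*.64,v*.64),z,P)
o=np.array([.5577,-.0491,0]);a=np.radians(111.14);y=np.array([np.cos(a),np.sin(a),0]);x=np.array([y[1],-y[0],0])
L=lambda p:(((p-o)@x).round(4),((p-o)@y).round(4))
for n,p in[("grip",f(399,309,.0965)),("gripL",f(373,309,.0965)),("gripR",f(426,309,.0965)),("padT",f(399,192,.0375)),("bottle",ray("top",(637*.64,187*.64),.02)),("jar",ray("top",(578*.64,150*.64),.09)),("cup",ray("top",(517*.64,185*.64),.08)),("tcp",q[:3])]: print(n,p.round(4),L(p))
p=o+.0012*x-.134*y;p[2]=.0745;todo(p,np.radians(21.14))
E
```

```text
grip [ 0.6078 -0.1758  0.0965] (np.float64(0.0011), np.float64(-0.1363))
gripL [ 0.5969 -0.18    0.0965] (np.float64(-0.0107), np.float64(-0.1362))
gripR [ 0.6192 -0.1714  0.0965] (np.float64(0.0133), np.float64(-0.1363))
padT [ 0.5911 -0.1321  0.0375] (np.float64(0.0012), np.float64(-0.0894))
bottle [ 0.7638 -0.3033  0.02  ] (np.float64(0.1006), np.float64(-0.3114))
jar [ 0.8148 -0.1769  0.09  ] (np.float64(0.1937), np.float64(-0.212))
cup [ 0.7581 -0.0697  0.08  ] (np.float64(0.1795), np.float64(-0.0915))
tcp [ 0.6073 -0.1745  0.1992] (np.float64(0.001), np.float64(-0.1348))
shift cm [-0.05  0.02 12.48] turn [-0.    -0.003 -0.   ] tcp [ 0.6069 -0.1737  0.1993] yaw 21.1
```

```bash
python3 -m crank '[[0,0,4,0,0,0,80],[0,0,8,0,0,0,80],[0,0,11,0,0,0,80],[0,0,12.4,0,0,0,80],[0,0,12.5,0,0,0,120],[0,0,12.5,0,0,0,160],[0,0,12.5,0,0,0,200],[0,0,12.5,0,0,0,255]]'; python3 -m crank '[[0,0,0,0,0,0,255],[0,0,0,0,0,0,255],[0,0,0,0,0,0,255]]'
```

```text
time: 7.4
tcp_pos: [0.607, -0.1742, 0.0768]
tool_rot: [0.565, 0.825, 0.0, -0.001]
force: [-4.6, -0.9, -7.2]
finger_gap: 0.0242
finger_force: 60.0
time: 7.65
tcp_pos: [0.607, -0.1742, 0.0768]
tool_rot: [0.565, 0.825, 0.0, -0.001]
force: [-5.2, -1.1, -5.8]
finger_gap: 0.0244
finger_force: 60.1
```

```bash
cat > st.py <<'E'
from h import *
s=r.get_state();a=np.radians(111.14);y=np.array([np.cos(a),np.sin(a),0])
print("adv mm",(1000*((s["tcp_pos"]-np.array([.5577,-.0491,0]))@y+.135)).round(2),"F",(s["force"]@y).round(2),"t",s["time"],np.round(s["force"],1))
E
python3 st.py; python3 -m crank '[[0.3,0,0,0,0,0,255],[0.8,0,0,0,0,0,255],[1.3,0,0,0,0,0,255],[1.8,0,0,0,0,0,255],[2.3,0,0,0,0,0,255],[2.8,0,0,0,0,0,255],[3,0,0,0,0,0,255],[3,0,0,0,0,0,255]]' >/dev/null; python3 st.py;python3 -m crank '[[0.2,0,0,0,0,0,255],[0.4,0,0,0,0,0,255],[0.6,0,0,0,0,0,255],[0.8,0,0,0,0,0,255],[1,0,0,0,0,0,255],[1.2,0,0,0,0,0,255],[1.3,0,0,0,0,0,255],[1.3,0,0,0,0,0,255]]' >/dev/null; python3 st.py
```

```text
adv mm 0.53 F 0.81 t 7.65 [-5.2 -1.1 -5.8]
adv mm 29.79 F -2.24 t 8.3167 [-4.7 -4.2 -8.1]
adv mm 42.18 F -2.69 t 8.9833 [-4.3 -4.6 -8.1]
```

```bash
for i in 1 ; do python3 -m crank '[[0.1,0,0,0,0,0,255],[0.2,0,0,0,0,0,255],[0.2,0,0,0,0,0,255],[0.2,0,0,0,0,0,255]]' >/dev/null; python3 st.py; done; python3 -m crank '[[0.1,0,0,0,0,0,255],[0.2,0,0,0,0,0,255],[0.2,0,0,0,0,0,255],[0.2,0,0,0,0,0,255]]' >/dev/null; python3 st.py;  python3 -m crank '[[0.1,0,0,0,0,0,255],[0.2,0,0,0,0,0,255],[0.2,0,0,0,0,0,255],[0.2,0,0,0,0,0,255]]' >/dev/null; python3 st.py
```

```text
adv mm 44.03 F -2.73 t 9.3167 [-4.7 -4.7 -9.2]
adv mm 46.03 F -3.45 t 9.65 [-4.7 -5.5 -8.7]
adv mm 47.99 F -3.46 t 9.9833 [-4.  -5.2 -8.7]
```

```bash
python3 -m crank '[[0.1,0,0,0,0,0,255],[0.2,0,0,0,0,0,255],[0.2,0,0,0,0,0,255],[0.2,0,0,0,0,0,255]]' >/dev/null; python3 st.py; python3 -m crank '[[0.1,0,0,0,0,0,255],[0.2,0,0,0,0,0,255],[0.2,0,0,0,0,0,255],[0.2,0,0,0,0,0,255]]' >/dev/null; python3 st.py
```

```text
adv mm 49.98 F -3.17 t 10.3167 [-5.  -5.3 -9.1]
adv mm 51.45 F -5.03 t 10.65 [-3.9 -6.9 -9.1]
```

```bash
python3 -m crank '[[0.1,0,0,0,0,0,255],[0.2,0,0,0,0,0,255],[0.2,0,0,0,0,0,255],[0.2,0,0,0,0,0,255]]' >/dev/null; python3 st.py; python3 -m crank '[[0.1,0,0,0,0,0,255],[0.2,0,0,0,0,0,255],[0.2,0,0,0,0,0,255],[0.2,0,0,0,0,0,255]]' >/dev/null; python3 st.py
```

```text
adv mm 52.8 F -7.33 t 10.9833 [ -4.4  -9.6 -10.8]
adv mm 54.19 F -9.55 t 11.3167 [ -3.5 -11.6 -11.5]
```

```bash
python3 -m crank '[[0.1,0,0,0,0,0,255],[0.2,0,0,0,0,0,255],[0.3,0,0,0,0,0,255],[0.3,0,0,0,0,0,255],[0.3,0,0,0,0,0,255]]' >/dev/null; python3 st.py; python3 -m crank '[[0.1,0,0,0,0,0,255],[0.2,0,0,0,0,0,255],[0.2,0,0,0,0,0,255],[0.2,0,0,0,0,0,255]]' >/dev/null; python3 st.py
```

```text
adv mm 56.28 F -12.9 t 11.7333 [ -2.9 -14.9 -12.5]
adv mm 57.71 F -14.91 t 12.0667 [ -2.5 -17.  -13.4]
```

```bash
for k in 1; do python3 -m crank '[[0,0,0,0,0,0,255],[0,0,0,0,0,0,255],[0,0,0,0,0,0,255],[0,0,0,0,0,0,255],[0,0,0,0,0,0,255],[0,0,0,0,0,0,255],[0,0,0,0,0,0,255],[0,0,0,0,0,0,255]]'>/dev/null; done; python3 st.py; python3 - <<'E'
from h import *
im=optics.get_image("wrist")[:,:,::-1];cv2.imwrite("pics/w5.png",cv2.resize(im,(800,600),interpolation=cv2.INTER_CUBIC))
s=r.get_state();np.save("p5.npy",np.r_[s["tcp_pos"],s["tool_rot"]])
E
```

```text
adv mm 57.66 F -14.2 t 12.7333 [ -3.2 -16.4 -13.9]
```

View pics/w5.png

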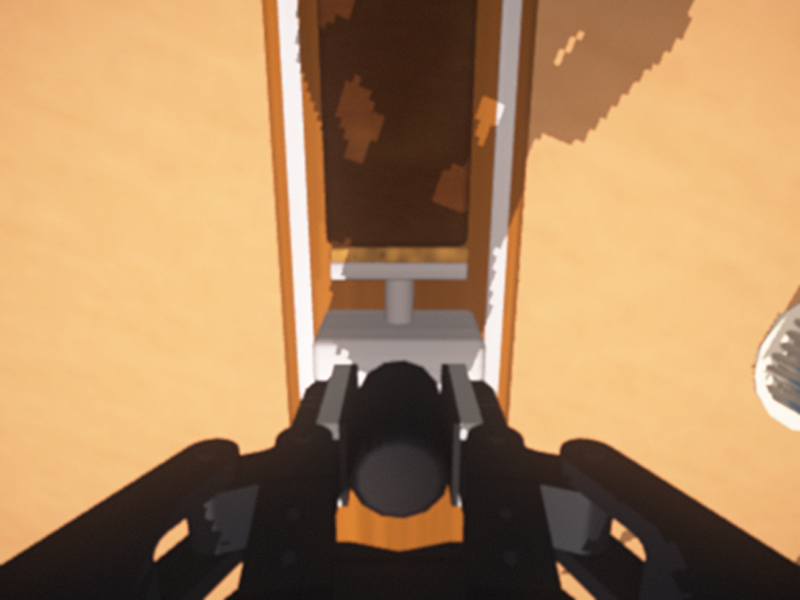

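The block's rear end meets the cork at row 247, and the jaw's front top edge is at row 341. The fingers touch only the grip.

```bash
python3 - <<'E'
from h import *
a=np.radians(111.14);y=np.array([np.cos(a),np.sin(a),0]);o=np.array([.5577,-.0491,0])
for n,c,j in(("p4",192,259),("p5",247,341)):
    q=np.load(n+".npy");f=lambda v,z:(ray("wrist",(399*.64,v*.64),z,(q[:3],q[3:]))-o)@y*1000
    print(n,"cork",f(c,.0375).round(1),"jaw",f(j,.047).round(1),"gap",(f(c,.0375)-f(j,.047)).round(1))
E
python3 -m crank '[[0,0,0,0,0,0,255],[0,0,0,0,0,0,255],[0,0,0,0,0,0,255],[0,0,0,0,0,0,255],[0,0,0,0,0,0,255],[0,0,0,0,0,0,255],[0,0,0,0,0,0,255],[0,0,0,0,0,0,255]]'>/dev/null; python3 st.py
```

```text
p4 cork -89.4 jaw -123.9 gap 34.5
p5 cork -38.4 jaw -66.2 gap 27.8
adv mm 57.63 F -15.39 t 13.45 [ -3.5 -17.8 -12.8]
```

```bash
H='x'; python3 -m crank '[[0,0,0,0,0,0,255],[0,0,0,0,0,0,255],[0,0,0,0,0,0,255],[0,0,0,0,0,0,255],[0,0,0,0,0,0,255],[0,0,0,0,0,0,255],[0,0,0,0,0,0,255],[0,0,0,0,0,0,255]]'>/dev/null
python3 -m crank '[[0,0,0,0,0,0,255],[0,0,0,0,0,0,255],[0,0,0,0,0,0,255],[0,0,0,0,0,0,255],[0,0,0,0,0,0,255],[0,0,0,0,0,0,255],[0,0,0,0,0,0,255],[0,0,0,0,0,0,255]]'>/dev/null
python3 -m crank '[[0,0,0,0,0,0,255],[0,0,0,0,0,0,255],[0,0,0,0,0,0,255],[0,0,0,0,0,0,255],[0,0,0,0,0,0,255],[0,0,0,0,0,0,255],[0,0,0,0,0,0,255],[0,0,0,0,0,0,255]]'>/dev/null
python3 -m crank '[[0,0,0,0,0,0,255],[0,0,0,0,0,0,255],[0,0,0,0,0,0,255],[0,0,0,0,0,0,255],[0,0,0,0,0,0,255],[0,0,0,0,0,0,255],[0,0,0,0,0,0,255],[0,0,0,0,0,0,255]]'>/dev/null
python3 -m crank '[[0,0,0,0,0,0,255],[0,0,0,0,0,0,255],[0,0,0,0,0,0,255],[0,0,0,0,0,0,255],[0,0,0,0,0,0,255],[0,0,0,0,0,0,255],[0,0,0,0,0,0,255],[0,0,0,0,0,0,255]]'>/dev/null
python3 st.py; python3 -c "
from rig import r
print(r.hand_in())"
```

```text
adv mm 57.65 F -14.36 t 16.7833 [ -3.3 -16.7 -13.8]
the job is handed in; nothing more can be done
None
```

The block is seated in the jig against the stop, and I held the pad about 7 mm in (6.7 mm by camera, about 15 N push) for over 4 seconds; I handed the job in still holding the grip, and no verdict came back.

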